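Swap the live coffee warmer

ROBOT

A 6-joint arm with a two-finger parallel gripper is mounted at the origin on the work surface. World frame = base frame: x ahead of the robot, y to its left, z up, the work surface at z = 0. Lengths are in mm, angles in rad, forces in N, time in s.
With the tool pointing down it reaches from about 275 to 975 mm from the base axis. Payload 8.4 kg.
Tool frame: the origin (TCP) lies between the finger pads; the fingertips stand 11 mm ahead of it and the grasp point (between the pads) lies 8 mm behind it; z points along the fingers, y is the line along which they close (so a half turn about z gives the same grasp; the last joint's range is limited). The gripper opens to 92 mm and grips with 3 to 60 N. Pads are 20 mm wide; open, the fingers measure 128 mm over their backs; the gripper's body (75 mm by 189 mm) begins 69 mm behind the grasp point.
Start: joints at [-1.284, 0.353, 1.633, -0, 1.155, -0.002], TCP at [178, -599.119, 225.583] pointing down, gripper open.
Joint ranges: [-2.63, 2.63], [-0.92, 2.1], [0.06, 2.66], [-1.3, 4.44], [0, 2.69], [-3.02, 3.02]. Speed limits (rad/s): [2.22, 2.22, 2.79, 3.14, 3.14, 3.14].

INTERFACE

Orientations are given as a unit quaternion [w, x, y, z].
In Python, from plant import get_obs, imaging, job_done, spotter gives the robot as it stands.
- The arm moves only by the shell command python3 -m pendant 'ROWS' [FORCE]. ROWS is JSON, a list of rows, each an object with "slide": the shift along the world's x, y, z in mm, a list of three; "roll": the turn about the world's z in degrees; "gripper": the finger opening in mm, from 0 to 91.9. In form: [{"slide": [dx, dy, dz], "roll": roll, "gripper": gripper}, ...]. A call has 1 to 10 rows; each row shifts and turns the commanded pose from where the row before left it; what a row does not reach is not made up. A row lasts 1/12 s, in which the tool goes at most 41.7 mm and 7.16 degrees, less where a joint would pass 70% of its speed; a pose out of reach is approached as far as the arm can. A call is refused whole if a number of a shift passes 41.7 or a number of a turn 7.16, either way. A call with a gripper value outside its range is refused whole. The fingers move at their own pace and stop on an object; FORCE is the grip in N (left out, the last holds). Time passes only in rows, so rows that do not move let the fingers close. It gives the time, the measured TCP pose, the force, the opening and the grip force at its end, in the units of the state.
- get_obs(): the state, without advancing time (a new reading comes with each control period).
- imaging.capture(name): name is "side" or "top"; returns a dict with "frame" (384x512x3 uint8, blue, green, red), "z_map" (384x512 float32, mm along the optical axis (not along the pixel's ray), 0 where there is no reading), "vertical_fov" (degrees; the focal length in pixels is half the picture's height over the tangent of half this angle, whatever the lens; pixels are square), "cx", "cy" (the principal point, pixels), "dist" ([k1, k2, p1, p2, k3] as OpenCV has them; the pictures are not rectified), "rvec" (rotation vector, rad) and "tvec" (3), from world to camera coordinates, as OpenCV has them. Camera axes: x right, y down, z forward; pixel columns grow to the right and rows downward; lengths in mm; the calibration is good to about 2 mm. A picture is of the moment at which its call begins.
- job_done(): hands the job in; it is judged then, once.
Trained networks look in a picture, given as the dict that the camera call returned (one of the last four; its "shot" number tells which), for a name from the list of things; names that differ only in an ending like _2 or _b are one class to them, and where a whole thing is asked for, a point or a joint stands for the part that bears it (a point fixed in the world has none). Each returns a list of dicts, best first, with "conf" (0 to 1); they miss things now and then, are a little off and sometimes report something else, mostly with a low value. They report only what shows in the picture. A call takes as long as a camera call. They do not tell look-alikes from the thing itself.
- spotter.look_for(picture, target): "centre" ([x, y, z] in mm, in the coordinates of the camera as it stood for that picture, good to about 4 mm: the middle of the surface that is visible of it).
- spotter.outline_of(picture, target): "mask" (384x512 bool, what is visible of it).
- spotter.mark_of(picture, target): "centre" ([x, y, z] in mm, in the coordinates of the camera as it stood for that picture, good to about 4 mm: a listed point, or the origin of a listed thing).
The state is a dict: "time_s": time; "joints": joint angles; "qd": joint speeds; "effort": joint torques, N m; "tcp_pos": TCP position; "tcp_rot": TCP orientation; "contact_force": force on the tool from outside, world axes, zero at the start; "torque": the same for the moment, N m; "grip_width": finger opening in mm; "grasp_force": force on a finger pad.
Only numpy, scipy, OpenCV 4.12 (cv2) and the standard library are available. Lean on these libraries where they do the work, as an engineer would, in place of code of your own. Each camera call takes 0.05 s, during which the arm holds its last target. There are 200 camera calls.

TASK

The coffee pot has been put on the cold warmer while the empty warmer is still switched on. With the fingertips, push the empty warmer's orange toggle over until it snaps to off (towards its white dot), and then push the toggle of the warmer under the pot over until it snaps to on (towards its red dot). Push gently, without ramming a toggle on against its stop or leaning on the warmers, never have both on at once (they share one weak socket), and do not lift or shift the pot or any of the crockery.

Things in the scene. Friction and masses are not known exactly. Their poses are not given: they have to be found in the camera images.
- warmer_empty: Steel coffee warmer, 160 x 270 mm, 60 high, fixed; origin under its centre at table height; it carries nothing. Black round hot plate (132 mm wide, top at 66 mm) at its y = -65 mm; toggle at y = +90 mm on a black deck (top at 63 mm). Its x axis points from the OFF side (white dot) to the ON side (red dot), away from the robot within 25 degrees. May stand left or right of the other.
- toggle_empty (a joint): Orange toggle lever of the warmer that stands empty, rad: 0 = OFF (leans 26 degrees to the white dot, the warmer's -x), 0.9 = ON (leans 26 degrees to the red dot, +x). Spring-loaded over centre: short of upright (0.45) it springs back, past it it snaps over by itself and stays. Takes 3 to 4 N at the tip; rigid stop at either end. ON at the start.
- toggle_empty_tip (a point): Centre of the 20 mm ball at the end of that warmer's toggle lever (stem 12 mm thick, 60 mm from pivot to ball centre); moves with the lever.
- toggle_empty_pivot (a point): Pivot of that lever: a fixed point 70 mm above the table, at y = +90 mm in the warmer's frame; the lever swings about the warmer's y axis through it. A low steel cheek stands either side of the stem, reaching 3 mm above the pivot.
- warmer_pot: Steel coffee warmer, 160 x 270 mm, 60 high, fixed; origin under its centre at table height; the pot stands on it. Black round hot plate (132 mm wide, top at 66 mm) at its y = -65 mm; toggle at y = +90 mm on a black deck (top at 63 mm). Its x axis points from the OFF side (white dot) to the ON side (red dot), away from the robot within 25 degrees. May stand left or right of the other.
- toggle_pot (a joint): Orange toggle lever of the warmer that carries the pot, rad: 0 = OFF (leans 26 degrees to the white dot, the warmer's -x), 0.9 = ON (leans 26 degrees to the red dot, +x). Spring-loaded over centre: short of upright (0.45) it springs back, past it it snaps over by itself and stays. Takes 3 to 4 N at the tip; rigid stop at either end. OFF at the start.
- toggle_pot_tip (a point): Centre of the 20 mm ball at the end of that warmer's toggle lever (stem 12 mm thick, 60 mm from pivot to ball centre); moves with the lever.
- toggle_pot_pivot (a point): Pivot of that lever: a fixed point 70 mm above the table, at y = +90 mm in the warmer's frame; the lever swings about the warmer's y axis through it. A low steel cheek stands either side of the stem, reaching 3 mm above the pivot.
- pot: Loose steel coffee pot with black lid and handle, 112 mm across, 147 mm high, about 0.6 kg, upright on the hot plate of warmer_pot, so its lid knob is 213 mm above the table; origin at the centre of its underside. The handle sticks out to 90 mm from its axis along its own -y, turned away from the toggle; the spout to 76 mm along +x.
- mug_a: Loose white mug, 80 mm across, 90 mm high, handle along its +y; stands between the robot and the warmers; origin under its centre.
- mug_b: Loose white mug like mug_a, left of the warmers; origin under its centre.
- tumbler: Loose drinking glass, 70 mm across, 100 mm high, between the robot and the warmers; origin under its centre.
- sugar_jar: Loose amber sugar jar with steel lid, 70 mm across, 110 mm high, right of the warmers; origin under its centre.
- creamer: Loose blue creamer can, 60 mm across, 90 mm high, beyond the warmers; origin under its centre.
- spoon_tray: Loose steel tray, 90 x 170 x 45 mm, beyond the warmers; origin under its centre.
There are look-alikes about, which are no part of the job. Leave any green or pink look-alike of the pot alone.

How it is judged (in metres and radians):
On the way, in this order (a step that is already met when the one before it is completed fails the run):
1. the empty warmer's toggle is snapped off, the other still off (value of joint toggle_empty below 0.1 rad and value of joint toggle_pot below 0.45 rad), for 0.1 s.
2. the toggle of the warmer under the pot is snapped on (value of joint toggle_pot above 0.8 rad and value of joint toggle_empty below 0.1 rad), for 0.1 s.
At the end, for the whole second after the job is handed in: The empty warmer's toggle rests off (joint below 0.1 rad), that of the warmer under the pot rests on (above 0.8 rad), the pot stands upright within 15 mm of its starting place, and the crockery within 20 mm of theirs (all of step 2 and distance of pot from where it was at the start of the episode below 0.015 m and angle between pot's own z axis and vertical below 0.1 rad and distance of each of mug_a, mug_b, tumbler, sugar_jar, creamer, spoon_tray from where it was at the start of the episode below 0.02 m); the robot touches nothing.
It fails at once if a toggle is rammed against its stop, or a warmer is leaned on (over 30 N) (contact force between any of the arm, the fingers and warmer_pot above 30 N or contact force between any of the arm, the fingers and warmer_empty above 30 N).
It fails at once if both warmers are switched on at once (value of joint each of toggle_empty, toggle_pot above 0.45 rad).
It fails at once if the pot is shifted, lifted or tipped (15 mm or 0.2 rad) (distance of pot from where it was at the start of the episode above 0.015 m or angle between pot's own z axis and vertical above 0.2 rad).
It fails at once if crockery is shifted or lifted by more than 20 mm (distance of any of mug_a, mug_b, tumbler, sugar_jar, creamer, spoon_tray from where it was at the start of the episode above 0.02 m).
It also fails if it takes over 48 s, if anything falls off the work surface, if the arm or the gripper's body presses on something with over 40 N, if the wrist force passes 120 N, or if a joint passes its speed limit or range.

## Working session

There is one attempt and no reset: what is moved stays moved. The work goes in short steps, Python scripts to look and compute and a shell command to move; the robot and the scene stay as the last step left them, time stands still between calls to the robot, and variables do not carry over. Pictures are saved under pics/ and viewed, at most 10 in all, crops included, and the job is handed in when it is done.

```bash
mkdir -p pics; cat > h.py <<'E'
import numpy as np, cv2
from plant import get_obs, imaging, spotter
def w(p,c):
    R,_=cv2.Rodrigues(np.array(p["rvec"],float)); return R.T@(np.array(c,float).ravel()-np.array(p["tvec"],float).ravel())
def K(p):
    f=p["frame"].shape[0]/2/np.tan(np.radians(p["vertical_fov"])/2); return np.array([[f,0,p["cx"]],[0,f,p["cy"]],[0,0,1.]])
def px(p,X):
    return cv2.projectPoints(np.array([X],float),np.array(p["rvec"],float),np.array(p["tvec"],float),K(p),np.array(p["dist"],float))[0].ravel().round(0)
def cloud(p):
    h,wd=p["z_map"].shape; g=np.stack(np.meshgrid(np.arange(wd),np.arange(h)),-1).reshape(-1,1,2).astype(float)
    n=cv2.undistortPoints(g,K(p),np.array(p["dist"],float)).reshape(h,wd,2)
    z=p["z_map"][...,None]; c=np.concatenate([n*z,z],-1)
    R,_=cv2.Rodrigues(np.array(p["rvec"],float)); return (c-np.array(p["tvec"],float).ravel())@R
E
python3 - <<'E'
from h import *
for n in ("top","side"):
    p=imaging.capture(n); cv2.imwrite(f"pics/{n}0.png",p["frame"]); np.savez(f"/tmp/{n}.npz",**{k:v for k,v in p.items()})
    for t in ["warmer_empty","pot","toggle_empty_tip","toggle_empty_pivot","toggle_pot_pivot","mug_a","tumbler","sugar_jar","creamer","spoon_tray"]:
        for d in spotter.mark_of(p,t):
            X=w(p,d["centre"]); print(n,t,round(d["conf"],2),X.round(),px(p,X))
E
```

```text
top warmer_empty 0.98 [503. 199.  -5.] [193. 194.]
top warmer_empty 0.48 [459. 459.  -2.] [114. 208.]
top warmer_empty 0.31 [470. 285.  64.] [162. 203.]
top pot 0.93 [ 703. -383.   -2.] [366. 132.]
top pot 0.84 [ 521. -237.   61.] [329. 184.]
top pot 0.71 [494. 291. 123.] [154. 193.]
top pot 0.67 [ 323. -429.   -2.] [386. 246.]
top pot 0.57 [ 169. -308.   -1.] [351. 294.]
top toggle_empty_tip 0.51 [496. 292. 125.] [154. 192.]
top toggle_empty_pivot 0.91 [471. 283.  65.] [162. 202.]
top toggle_pot_pivot 0.66 [538. -85.  69.] [281. 179.]
top mug_a 0.94 [325. 275.   0.] [170. 249.]
top mug_a 0.75 [456. 460.  -1.] [113. 209.]
top tumbler 0.68 [ 325. -196.    2.] [315. 246.]
top sugar_jar 0.79 [ 595. -486.   -3.] [398. 163.]
top creamer 0.77 [ 775. -186.   -1.] [308. 112.]
top creamer 0.66 [780. 167.   1.] [203. 111.]
top creamer 0.2 [ 524. -174.   -3.] [306. 186.]
top spoon_tray 0.81 [781. 164.  -2.] [204. 111.]
top spoon_tray 0.55 [500. 199.  -2.] [193. 195.]
side warmer_empty 0.58 [507. 201.  -0.] [209. 256.]
side pot 0.93 [ 522. -235.   64.] [282. 157.]
side pot 0.68 [ 706. -381.   -0.] [261. 128.]
side pot 0.6 [ 326. -427.    1.] [354. 161.]
side pot 0.36 [330. 278.   1.] [242. 304.]
side pot 0.25 [461. 464.  -0.] [164. 329.]
side toggle_empty_tip 0.57 [ 776. -180.   -2.] [215. 150.]
side toggle_empty_tip 0.47 [496. 294. 124.] [190. 256.]
side toggle_empty_pivot 0.86 [473. 281.  65.] [201. 268.]
side toggle_pot_pivot 0.67 [540. -85.  71.] [253. 180.]
side mug_a 0.91 [328. 278.  -2.] [242. 305.]
side mug_a 0.68 [461. 463.   3.] [164. 328.]
side tumbler 0.79 [ 323. -194.   -3.] [324. 202.]
side sugar_jar 0.87 [ 600. -484.   -2.] [298. 124.]
side creamer 0.64 [ 775. -181.   -3.] [215. 150.]
side creamer 0.55 [ 320. -192.   -0.] [324. 203.]
side spoon_tray 0.61 [783. 169.  -3.] [150. 209.]
```

View pictures.

```bash
python3 -c "
import cv2
a=cv2.imread('pics/top0.png');b=cv2.imread('pics/side0.png')
cv2.imwrite('pics/crop.png',cv2.hconcat([cv2.resize(a[90:310,90:420],(400,267)),cv2.resize(b[90:350,110:400],(400,267*1))]))"
```

```text
(no output)
```

View pics/top0.png

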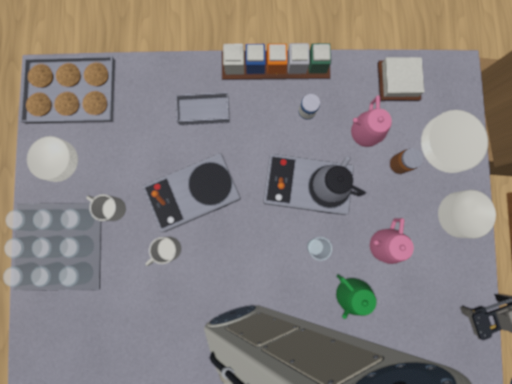

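View pics/crop.png

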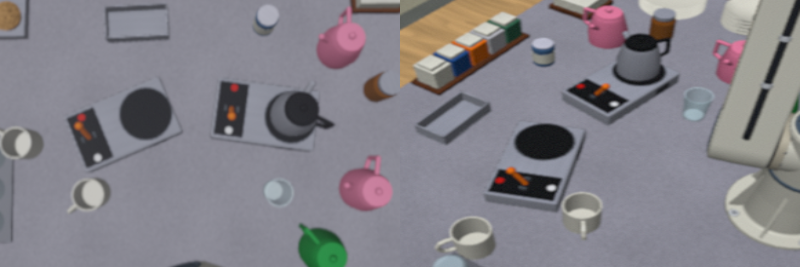

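```bash
python3 - <<'E'
from h import *
from scipy.spatial.transform import Rotation as R
o=get_obs(); q=o["tcp_rot"]; print(o["time_s"],o["grip_width"],R.from_quat(np.r_[q[1:],q[0]]).as_matrix().round(2),o["contact_force"])
p=imaging.capture("top"); c=cloud(p); hsv=cv2.cvtColor(p["frame"],cv2.COLOR_BGR2HSV)
m=(hsv[...,0]>5)&(hsv[...,0]<20)&(hsv[...,1]>150)&(c[...,2]>75)&(c[...,2]<145)
for y in(285,-85):
    s=c[m&(abs(c[...,1]-y)<60)]; print(s[s[:,2]>115].mean(0),s[s[:,2]<110].mean(0),len(s),s[:,2].max())
E
python3 -m pendant '[{"slide":[0,0,30],"roll":0,"gripper":0},{"slide":[0,0,40],"roll":0,"gripper":0},{"slide":[0,0,10],"roll":0,"gripper":0}]' 30
```

```text
1.1 91.66410312527425 [[ 0.96  0.28 -0.  ]
 [ 0.28 -0.96 -0.  ]
 [-0.    0.   -1.  ]] [ 0.70468091 -0.00743007  0.28368583]
[492.09861302 287.42160365 129.39134397] [476.42384267 281.03066084  91.8437741 ] 57 135.76215420375624
[511.09175885 -79.69043549 129.61208697] [865.74524557 -74.61890526  85.34662911] 156 134.61785762418344
time_s: 1.4
tcp_pos: [178.6, -601.1, 311.2]
tcp_rot: [0.003, 0.99, 0.144, 0.0]
contact_force: [0.5, -0.9, -0.1]
grip_width: 74.0
grasp_force: 0.0
```

```bash
R='x'; python3 -m pendant '[{"slide":[14,30,0],"roll":0.5,"gripper":0},{"slide":[14,30,0],"roll":0.5,"gripper":0},{"slide":[14,30,0],"roll":0.5,"gripper":0},{"slide":[14,30,0],"roll":0.5,"gripper":0},{"slide":[14,30,0],"roll":0.5,"gripper":0},{"slide":[14,30,0],"roll":0.5,"gripper":0},{"slide":[14,30,0],"roll":0.5,"gripper":0},{"slide":[14,30,0],"roll":0.5,"gripper":0},{"slide":[14,30,0],"roll":0.5,"gripper":0},{"slide":[14,30,0],"roll":0.5,"gripper":0}]'
python3 -m pendant '[{"slide":[14,30,0],"roll":0,"gripper":0},{"slide":[14,30,0],"roll":0,"gripper":0},{"slide":[14,30,0],"roll":0,"gripper":0},{"slide":[14,30,0],"roll":0,"gripper":0},{"slide":[14,30,0],"roll":0,"gripper":0},{"slide":[14,30,0],"roll":0,"gripper":0},{"slide":[14,30,0],"roll":0,"gripper":0},{"slide":[14,30,0],"roll":0,"gripper":0},{"slide":[14,30,0],"roll":0,"gripper":0},{"slide":[14,30,0],"roll":0,"gripper":0}]'
python3 -m pendant '[{"slide":[10,31,0],"roll":0,"gripper":0},{"slide":[10,31,0],"roll":0,"gripper":0},{"slide":[10,31,0],"roll":0,"gripper":0},{"slide":[10,31,0],"roll":0,"gripper":0},{"slide":[10,31,0],"roll":0,"gripper":0},{"slide":[10,31,0],"roll":0,"gripper":0},{"slide":[10,31,0],"roll":0,"gripper":0},{"slide":[10,31,0],"roll":0,"gripper":0},{"slide":[0,31,0],"roll":0,"gripper":0},{"slide":[0,29,0],"roll":0,"gripper":0}]'
```

```text
time_s: 2.23
tcp_pos: [318.3, -297.7, 305.7]
tcp_rot: [0.0, 0.982, 0.187, 0.0]
contact_force: [1.0, -0.3, -0.1]
grip_width: 7.3
grasp_force: 0.0
time_s: 3.07
tcp_pos: [458.5, 2.6, 305.8]
tcp_rot: [0.0, 0.982, 0.187, 0.0]
contact_force: [0.2, 0.1, 0.7]
grip_width: 0.3
grasp_force: 0.0
time_s: 3.9
tcp_pos: [538.2, 310.7, 305.3]
tcp_rot: [-0.0, 0.982, 0.187, 0.0]
contact_force: [0.3, -0.1, -0.5]
grip_width: 0.1
grasp_force: 0.0
```

```bash
python3 -m pendant '[{"slide":[0,0,-35],"roll":0,"gripper":0},{"slide":[0,0,-35],"roll":0,"gripper":0},{"slide":[0,0,-35],"roll":0,"gripper":0},{"slide":[0,0,-30],"roll":0,"gripper":0},{"slide":[0,0,-25],"roll":0,"gripper":0},{"slide":[0,0,-15],"roll":0,"gripper":0},{"slide":[0,0,-7],"roll":0,"gripper":0},{"slide":[0,0,0],"roll":0,"gripper":0}]'
python3 - <<'E'
from h import *
p=imaging.capture("top");q=imaging.capture("side")
def cr(p,r=35):
    u,v=map(int,px(p,[505,295,110])); return cv2.resize(p["frame"][v-r:v+r,u-r:u+r],(400,400),interpolation=2)
cv2.imwrite("pics/e1.png",cv2.hconcat([cr(p),cr(q)]))
E
```

```text
time_s: 4.57
tcp_pos: [537.2, 308.4, 121.9]
tcp_rot: [0.0, 0.982, 0.187, -0.001]
contact_force: [0.5, -0.7, 0.6]
grip_width: 0.4
grasp_force: 0.0
```

View pics/e1.png

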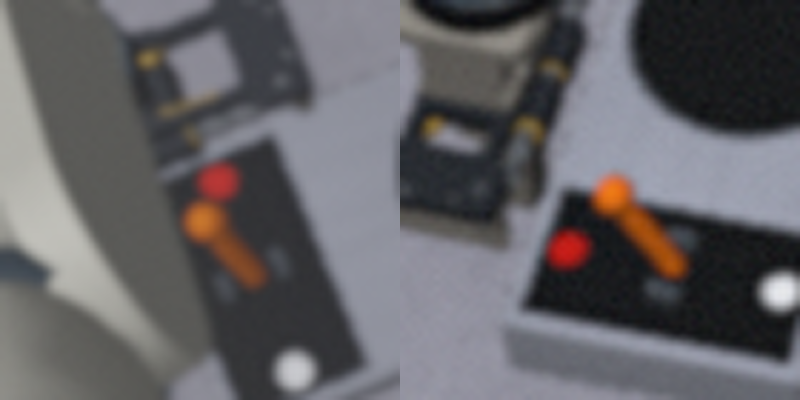

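```bash
python3 -m pendant '[{"slide":[-9,-3.5,0],"roll":0,"gripper":0},{"slide":[-9,-3.5,0],"roll":0,"gripper":0},{"slide":[-4,-1.6,0],"roll":0,"gripper":0},{"slide":[-4,-1.6,0],"roll":0,"gripper":0},{"slide":[-4,-1.6,0],"roll":0,"gripper":0},{"slide":[-4,-1.6,0],"roll":0,"gripper":0},{"slide":[-4,-1.6,0],"roll":0,"gripper":0}]'
python3 -m pendant '[{"slide":[-4,-1.6,0],"roll":0,"gripper":0},{"slide":[-4,-1.6,0],"roll":0,"gripper":0},{"slide":[-4,-1.6,0],"roll":0,"gripper":0}]'
```

```text
time_s: 5.25
tcp_pos: [502.3, 295.1, 125.6]
tcp_rot: [-0.001, 0.982, 0.187, 0.003]
contact_force: [4.5, 1.4, 2.7]
grip_width: 0.2
grasp_force: 2.1
time_s: 5.5
tcp_pos: [487.2, 288.8, 123.6]
tcp_rot: [0.0, 0.982, 0.187, -0.0]
contact_force: [0.8, 0.8, 0.8]
grip_width: 0.7
grasp_force: 0.1
```

```bash
python3 -m pendant '[{"slide":[-2,-0.8,0],"roll":0,"gripper":0},{"slide":[15,6,0],"roll":0,"gripper":0},{"slide":[30,12,0],"roll":0,"gripper":0},{"slide":[0,0,40],"roll":0,"gripper":0},{"slide":[0,0,40],"roll":0,"gripper":0},{"slide":[0,0,40],"roll":0,"gripper":0},{"slide":[0,0,40],"roll":0,"gripper":0},{"slide":[0,0,20],"roll":0,"gripper":0}]'
python3 - <<'E'
from h import *
q=imaging.capture("side"); p=imaging.capture("top")
for P in (q,p):
  for t in ("toggle_empty_tip","toggle_empty_pivot"):
    for d in spotter.mark_of(P,t): print(t,round(d["conf"],2),w(P,d["centre"]).round())
u,v=map(int,px(q,[480,285,100])); cv2.imwrite("pics/e2.png",cv2.resize(q["frame"][v-35:v+35,u-35:u+35],(400,400)))
E
```

```text
time_s: 6.17
tcp_pos: [531.6, 306.7, 308.0]
tcp_rot: [-0.001, 0.982, 0.187, 0.002]
contact_force: [0.8, 0.5, 0.2]
grip_width: 0.2
grasp_force: 0.0
toggle_empty_tip 0.64 [448. 272. 123.]
toggle_empty_tip 0.48 [ 528. -172.   -3.]
toggle_empty_pivot 0.59 [472. 281.  68.]
toggle_empty_pivot 0.42 [ 324. -192.   -1.]
toggle_empty_pivot 0.96 [473. 286.  64.]
```

View pics/e2.png

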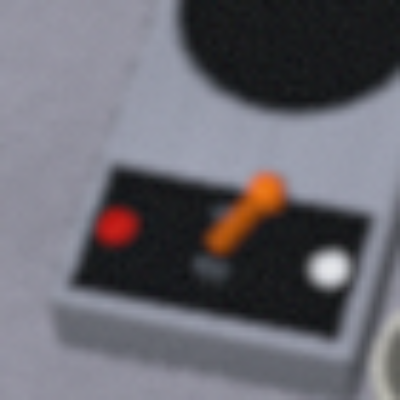

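```bash
python3 -m pendant '[{"slide":[-6,-32,0],"roll":5,"gripper":0},{"slide":[-6,-32,0],"roll":5,"gripper":0},{"slide":[-6,-32,0],"roll":5,"gripper":0},{"slide":[-6,-32,0],"roll":5,"gripper":0},{"slide":[-6,-32,0],"roll":5,"gripper":0},{"slide":[-6,-32,0],"roll":5,"gripper":0},{"slide":[-6,-32,0],"roll":5,"gripper":0},{"slide":[-6,-32,0],"roll":5,"gripper":0},{"slide":[-6,-32,0],"roll":5,"gripper":0},{"slide":[-6,-32,0],"roll":5,"gripper":0}]'
python3 -m pendant '[{"slide":[-5,-31,0],"roll":6,"gripper":0},{"slide":[-5,-32,0],"roll":5.6,"gripper":0},{"slide":[0,0,0],"roll":0,"gripper":0}]'; python3 -c "
from plant import get_obs;print(get_obs()['joints'])"
```

```text
time_s: 7.3
tcp_pos: [469.4, -15.1, 301.9]
tcp_rot: [-0.001, 0.81, 0.586, -0.001]
contact_force: [1.2, -1.0, -0.4]
grip_width: 0.4
grasp_force: 0.0
time_s: 7.55
tcp_pos: [459.1, -80.7, 301.9]
tcp_rot: [-0.001, 0.746, 0.666, -0.002]
contact_force: [-0.5, 0.2, -1.3]
grip_width: 0.5
grasp_force: 0.0
[-0.17575329  0.02942828  1.86259736 -0.00210037  1.25286669 -0.061068  ]
```

```bash
python3 -m pendant '[{"slide":[0,4,-35],"roll":0,"gripper":0},{"slide":[0,0,-35],"roll":0,"gripper":0},{"slide":[0,0,-35],"roll":0,"gripper":0},{"slide":[0,0,-30],"roll":0,"gripper":0},{"slide":[0,0,-22],"roll":0,"gripper":0},{"slide":[0,0,-15],"roll":0,"gripper":0},{"slide":[0,0,-7],"roll":0,"gripper":0},{"slide":[0,0,0],"roll":0,"gripper":0}]'
python3 - <<'E'
from h import *
p=imaging.capture("top");q=imaging.capture("side")
def cr(p,r=35):
    u,v=map(int,px(p,[505,-90,110])); return cv2.resize(p["frame"][v-r:v+r,u-r:u+r],(400,400),interpolation=2)
cv2.imwrite("pics/p1.png",cv2.hconcat([cr(p),cr(q)]))
for P in (q,p):
  for t in ("toggle_pot_tip","toggle_pot_pivot"):
    for d in spotter.mark_of(P,t): print(t,round(d["conf"],2),w(P,d["centre"]).round())
E
```

```text
time_s: 8.22
tcp_pos: [459.1, -72.1, 122.3]
tcp_rot: [-0.002, 0.748, 0.663, -0.002]
contact_force: [-0.5, -0.0, -0.0]
grip_width: 0.4
grasp_force: 0.0
toggle_pot_pivot 0.85 [538. -85.  68.]
```

View pics/p1.png

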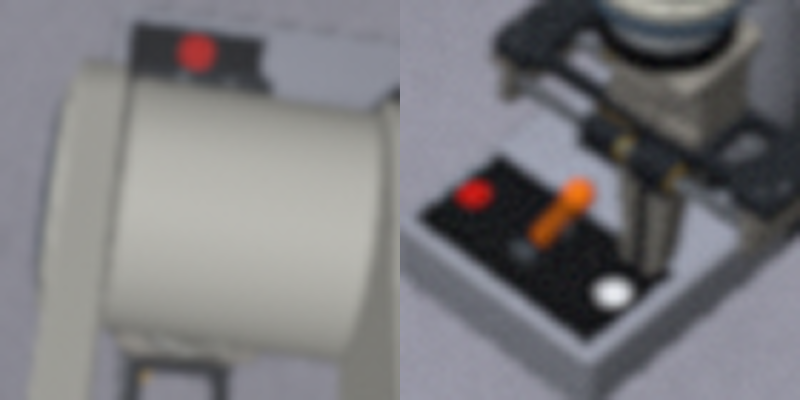

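```bash
python3 -m pendant '[{"slide":[10,-1.2,0],"roll":0,"gripper":0},{"slide":[10,-1.2,0],"roll":0,"gripper":0},{"slide":[4,-0.5,0],"roll":0,"gripper":0},{"slide":[4,-0.5,0],"roll":0,"gripper":0},{"slide":[4,-0.5,0],"roll":0,"gripper":0},{"slide":[4,-0.5,0],"roll":0,"gripper":0}]'
python3 -m pendant '[{"slide":[4,-0.5,0],"roll":0,"gripper":0},{"slide":[4,-0.5,0],"roll":0,"gripper":0},{"slide":[4,-0.5,0],"roll":0,"gripper":0}]'
python3 -m pendant '[{"slide":[4,-0.5,0],"roll":0,"gripper":0},{"slide":[3,-0.4,0],"roll":0,"gripper":0}]'
```

```text
time_s: 9.02
tcp_pos: [494.9, -76.8, 124.2]
tcp_rot: [-0.002, 0.748, 0.664, -0.002]
contact_force: [-8.4, 1.4, 7.1]
grip_width: 0.3
grasp_force: 3.9
time_s: 9.27
tcp_pos: [508.9, -78.6, 124.5]
tcp_rot: [-0.0, 0.748, 0.664, -0.0]
contact_force: [-1.3, 0.9, 2.4]
grip_width: 0.3
grasp_force: 1.0
time_s: 9.43
tcp_pos: [516.9, -79.7, 124.6]
tcp_rot: [0.0, 0.748, 0.664, 0.0]
contact_force: [-0.2, -0.1, 0.4]
grip_width: 0.4
grasp_force: 0.0
```

Force is gone past centre: likely snapped. Back off, rise and look.

```bash
python3 -m pendant '[{"slide":[-20,2,0],"roll":0,"gripper":0},{"slide":[-35,4,0],"roll":0,"gripper":0},{"slide":[0,0,40],"roll":0,"gripper":0},{"slide":[0,0,40],"roll":0,"gripper":0},{"slide":[0,0,40],"roll":0,"gripper":0},{"slide":[0,0,40],"roll":0,"gripper":0},{"slide":[-30,0,20],"roll":0,"gripper":0},{"slide":[0,0,0],"roll":0,"gripper":0},{"slide":[0,0,0],"roll":0,"gripper":0}]'
python3 - <<'E'
from h import *
q=imaging.capture("side")
for t in ("toggle_pot_tip","pot"):
    for d in spotter.mark_of(q,t): print(t,round(d["conf"],2),w(q,d["centre"]).round())
cv2.imwrite("pics/p2.png",cv2.resize(q["frame"][90:330,120:400],(700,600)))
E
```

```text
time_s: 10.18
tcp_pos: [431.5, -73.7, 305.9]
tcp_rot: [0.002, 0.748, 0.663, 0.001]
contact_force: [-0.2, -0.8, 0.4]
grip_width: 0.4
grasp_force: 0.0
toggle_pot_tip 0.64 [566. -82. 124.]
pot 0.87 [ 170. -310.   -3.]
pot 0.71 [ 522. -234.   67.]
pot 0.71 [ 328. -425.   -3.]
pot 0.65 [ 707. -378.   -4.]
```

View pics/p2.png

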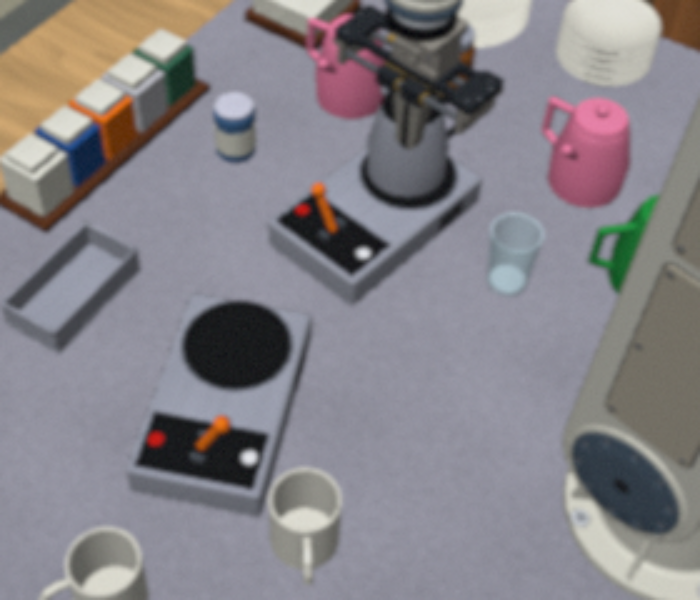

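The pot warmer's lever (325,210) leans to its red dot. The empty warmer's lever (212,432) leans to its white dot, the pot has not moved and the arm is clear.

```bash
python3 -c "
from plant import job_done;print(job_done())"
```

```text
the job is handed in; nothing more can be done
None
```

The empty warmer's toggle is snapped off and the pot warmer's toggle is snapped on, in that order, at about 10 s; the last camera look confirmed both, the pot had not moved, no crockery looked disturbed, and the job is handed in (no verdict was returned).

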